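Ready a dish and crack open a sticking desiccator

ROBOT

A 7-joint arm with a two-finger parallel gripper is mounted at the origin on a cart in front of the work surface, level with it; the furniture and walls round the work are solid. World frame = base frame: x ahead of the robot, y to its left, z up, the work surface at z = 0. Lengths are in m, angles in rad, forces in N, time in s.
With the tool pointing down it reaches from about 0.425 to 1.025 m from the base axis. Payload 3.6 kg.
Tool frame: the origin (TCP) lies between the finger pads; the fingertips stand 11 mm ahead of it and the grasp point (between the pads) lies 8 mm behind it; z points along the fingers, y is the line along which they close (so a half turn about z gives the same grasp; the last joint's range is limited). The gripper opens to 85 mm and grips with 20 to 120 N. Pads are 22 mm wide; open, the fingers measure 114 mm over their backs; the gripper's body (76 mm by 85 mm) begins 54 mm behind the grasp point. The pads swing forward as they close: fully open they stand 13 mm farther back than shut.
Start: joints at [-0.093, 0.591, 0.048, 1.609, -0.033, 0.943, -0.034], TCP at [0.725, 0, 0.242] pointing down, gripper open.
Joint ranges: [-2.69, 2.69], [-0.47, 2.24], [-1.27, 1.36], [0.19, 2.51], [-1.53, 4.68], [0.08, 2.07], [-3.09, 3.09]. Speed limits (rad/s): [2.57, 2.57, 3.14, 3.14, 3.14, 3.14, 3.14].

INTERFACE

Orientations are given as a unit quaternion [x, y, z, w].
In Python, from plant import sense, snapshot, camera_params, hand_in gives the robot as it stands. The module is installed in compiled form; this text tells all that it offers.
- The arm moves only by the tool send_rows, never from a script. Its argument "motion" is a list of rows, each a list of 3 entries, a list of its own where there are three numbers: the shift along the tool's x, y, z normalised to -1 to 1, where 1 is 0.25 m, then the turn, a rotation vector about the tool's x, y, z normalised to -1 to 1, where 1 is 60 degrees, then the closure, from -1 (fully open) to 1 (shut). In form: [[[dx, dy, dz], [wx, wy, wz], fingers], ...]. A call has 1 to 5 rows; each row is the pose to reach, as a shift and turn from the pose commanded when the call began, along the tool's axes at that moment; what a row does not reach only later rows make up. A row lasts 1/8 s, in which the tool goes at most 62.5 mm and 10.7 degrees, less where a joint would pass 70% of its speed; a pose out of reach is approached as far as the arm can. A call with a number of a shift or a turn outside -1 to 1 is refused whole. A call with a gripper value outside its range is refused whole. The fingers move at their own pace and stop on an object; "squeeze" is the grip in N (left out, the last holds). Time passes only in rows, so rows that repeat a pose let the fingers close. It gives the time, the measured TCP pose, the force, the opening and the grip force at its end, in the units of the state.
- sense(): the state, without advancing time (a new reading comes with each control period).
- snapshot(name): name is "scene" or "side" or "wrist"; returns the picture (480x640x3 uint8, red, green, blue); there is no depth.
- camera_params(name): a dict with "intrinsics" (3x3 intrinsics, pixels), "xyz" and "rotation" of the camera in the world. Camera axes: x right, y down, z forward; pixel columns grow to the right and rows downward; lengths in m; the calibration is good to about 2 mm. A picture is of the moment at which its call begins: read the wrist's pose just before it. camera_params takes no time and is no camera call; for the wrist camera it gives the pose at the moment of the call.
- hand_in(): hands the job in; it is judged then, once.
The state is a dict: "time_s": time; "joint_positions": joint angles; "qvel": joint speeds; "tau": joint torques, N m; "ee_pos": TCP position; "tcp_rot": TCP orientation; "force": force on the tool from outside, world axes, zero at the start; "moment": the same for the moment, N m; "opening": opening from 0.0 (shut) to 1.0 (fully open); "finger_force": force on a finger pad.
Only numpy, scipy, OpenCV 4.12 (cv2) and the standard library are available. Lean on these libraries where they do the work, as an engineer would, in place of code of your own. Each camera call takes 0.05 s, during which the arm holds its last target. There are 200 camera calls.

TASK

The loose sample dish is to go into the desiccator next. First slide it along the bench, without lifting or tipping it, until it stands about two centimetres in front of the desiccator, centred on the lid's handle. Then take the lid by its handle, pull until the sticking seal gives, without letting the lid fly up, and keep holding it about 3 cm open at the front edge, so that air can bleed in; finish like that, lid in hand, with the dish still in its place and the other things on the bench left alone.

Things in the scene. Friction and masses are not known exactly. Their poses are not given: they have to be found in the camera images.
- desiccator: Bench desiccator, fixed: box 210 mm deep (its x) by 240 wide (its y), white pan and rim, clear walls, hinged lid; lid top at z = 138 mm. Origin: centre of its underside; its -x axis points out of its front, towards the robot (turned by up to 0.25 rad). Front face at x = -105 mm; the lid overhangs it to x = -113 mm. A round dial is on the front; what is kept inside stays there.
- desiccator_lid: The hinged lid, about 0.5 kg. Origin: middle of its black bar handle near the front edge: bar 12 mm thick along the desiccator's y, 86 mm free between two posts, its centre 36 mm above the lid's top (z = 174 mm when shut). The hinge axis, along the rear edge, is parallel to the desiccator's y, 194 mm behind the bar at z = 132 mm. Axes as the desiccator's when shut; they tilt as it opens.
- lid_front_edge (a point): Middle of the underside of the lid's front edge: z = 128 mm when shut, 158 mm when 30 mm open (0.137 rad). Shut, the lid's lip seal sticks: about 14 to 20 N straight up at the handle are needed to start it; the resistance fades and is gone once this edge has risen about 10 mm, then only the weight is felt (3 to 4 N at the handle). Let go, the lid falls back.
- dish_spot (a point): Spot on the bench 50 mm in front of the middle of the desiccator's front face, z = 0: where the dish's centre is meant to stand.
- sample_dish: Loose white lidded petri dish, 61 mm across and 16 mm high, about 35 g, on the bench to the right of the desiccator's front; slides easily on the bench. Origin: centre of its underside.
- timer: Bystander: white timer lying flat between the two hotplates, 60 x 62 x 16 mm. Origin: centre of its underside.
- carton: Bystander: green carton, 66 x 108 x 72 mm, in front of the desiccator on the left. Origin: centre of its underside.
- white_bottle: Bystander: white screw-cap bottle, 57 mm across and 103 mm high, to the right. Origin: centre of its underside.
- pen: Bystander: marker pen lying near the bench's edge on the right, 13 x 135 x 14 mm, along its y. Origin: centre of its underside.
Not all that is in view belongs to the job. Leave any brown, purple or red look-alike of the sample_dish alone.

How it is judged:
By the outcome, as a careful person would: the job done as asked, in the order asked, and still so for the second after the job is handed in, while the arm keeps its last pose, push and grip.
It also fails if it takes over 64 s, if anything falls off the work surface, if the arm or the gripper's body presses on something with over 40 N, if the wrist force passes 120 N, or if a joint passes its speed limit or range.

## Working session

There is one attempt and no reset: what is moved stays moved. The work goes in short steps, Python scripts to look and compute and a tool call to move; the robot and the scene stay as the last step left them, time stands still between calls to the robot, and variables do not carry over. Pictures are saved under pics/ and viewed, at most 10 in all, crops included, and the job is handed in when it is done.

Besides the shell and the picture viewer there is one more tool, called after "Request:" as name([rows], argument=value, ...), one row to a line, values as JSON. send_rows: Moves the arm, as the interface text tells. Its arguments: {"type":"object","properties":{"motion":{"type":"array","items":{"type":"array"}},"squeeze":{"type":"number"}},"required":["motion"]}

```bash
mkdir -p pics
python3 - <<'E'
from plant import *
import cv2,numpy as np
s=sense();print({k:np.round(v,3).tolist() for k,v in s.items()})
for n in("scene","side"):
    cv2.imwrite(f"pics/{n}0.png",snapshot(n)[:,:,::-1]); p=camera_params(n); print(n,{k:np.round(v,3).tolist() for k,v in p.items()})
E
```

```text
{'time_s': 0.0, 'joint_positions': [-0.093, 0.592, 0.048, 1.61, -0.033, 0.943, -0.034], 'qvel': [0.002, 0.001, -0.002, -0.001, -0.0, 0.002, 0.0], 'tau': [0.0, -54.868, 1.547, -19.812, 0.009, 0.009, -0.0], 'ee_pos': [0.724, -0.0, 0.241], 'tcp_rot': [0.707, 0.707, -0.001, -0.001], 'force': [-0.486, -0.736, 0.269], 'moment': [0.002, 0.002, 0.008], 'finger_force': 0.0, 'opening': 1.002}
scene {'intrinsics': [[520.938, 0.0, 321.103], [0.0, 520.938, 248.724], [0.0, 0.0, 1.0]], 'xyz': [-0.184, -0.739, 0.864], 'rotation': [0.819, -0.334, 0.187, -0.427]}
side {'intrinsics': [[452.152, 0.0, 319.879], [0.0, 452.152, 242.202], [0.0, 0.0, 1.0]], 'xyz': [0.533, -1.088, 0.7], 'rotation': [0.857, -0.036, 0.015, -0.515]}
```

View pics/scene0.png

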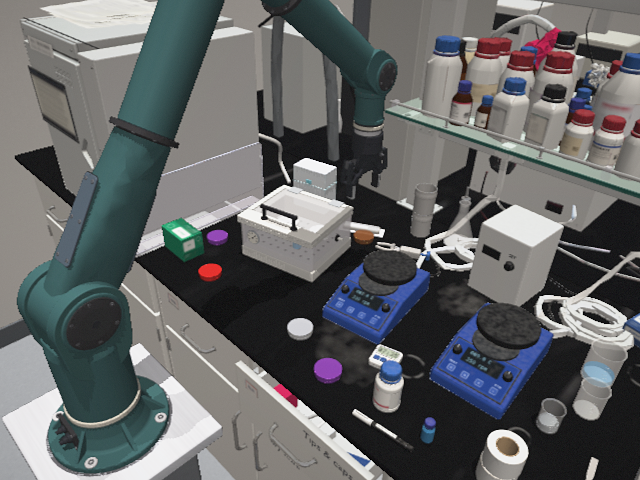

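View pics/side0.png

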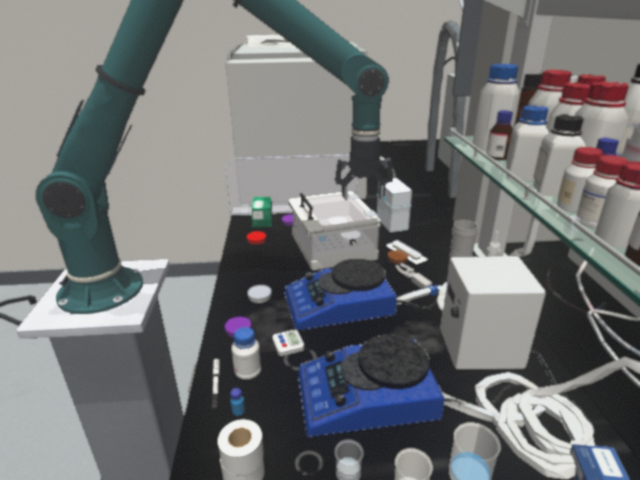

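The scene view shows these dish candidates:
- white, (300,329)
- purple, (328,370) and (217,237)
- red, (209,271)
- brown, (363,237)

I choose the white one at (300,329), which is at (259,294) in the side view. The white timer at (386,356) is square, so it isn't the dish. The lid handle is the black bar near (280,214).

```bash
cat > h.py <<'E'
import numpy as np,cv2
from plant import *
from scipy.spatial.transform import Rotation as R
def ray(n,uv,p=None):
    p=p or camera_params(n); d=np.linalg.inv(np.array(p["intrinsics"]))@[*uv,1.]
    q=np.array(p["rotation"]); M=q if q.shape==(3,3) else R.from_quat(q).as_matrix()
    return np.array(p["xyz"]),M@d
def onplane(n,uv,z,p=None):
    o,d=ray(n,uv,p); return o+d*(z-o[2])/d[2]
def proj(n,P,p=None):
    p=p or camera_params(n); q=np.array(p["rotation"]); M=R.from_quat(q).as_matrix()
    c=np.array(p["intrinsics"])@(M.T@(np.array(P)-p["xyz"])); return c[:2]/c[2]
def cross(n1,a,n2,b):
    o1,d1=ray(n1,a);o2,d2=ray(n2,b)
    t=np.linalg.lstsq(np.c_[d1,-d2],o2-o1,rcond=None)[0]
    A=o1+d1*t[0];B=o2+d2*t[1];return (A+B)/2,np.linalg.norm(A-B)
E
python3 - <<'E'
from h import *
for n,(u,v) in(("scene",(300,329)),("side",(259,294))):
    im=cv2.imread(f"pics/{n}0.png"); hsv=cv2.cvtColor(im,cv2.COLOR_BGR2HSV)
    m=((hsv[...,2]>110)&(hsv[...,1]<60)).astype(np.uint8)
    k,l,st,c=cv2.connectedComponentsWithStats(m); i=l[v,u]; print(n,st[i],c[i],onplane(n,c[i],.010))
im=cv2.imread("pics/scene0.png")
a=cv2.resize(im[180:355,220:370],None,fx=3.4,fy=3.4,interpolation=cv2.INTER_CUBIC)
cv2.imwrite("pics/crop0.png",a)
E
```

```text
scene [287 318  26  22 452] [299.77876106 328.07079646] [ 0.43983978 -0.0708559   0.01      ]
side [248 285  23  17 318] [259.00628931 292.66037736] [ 0.43869163 -0.06726826  0.01      ]
```

View pics/crop0.png

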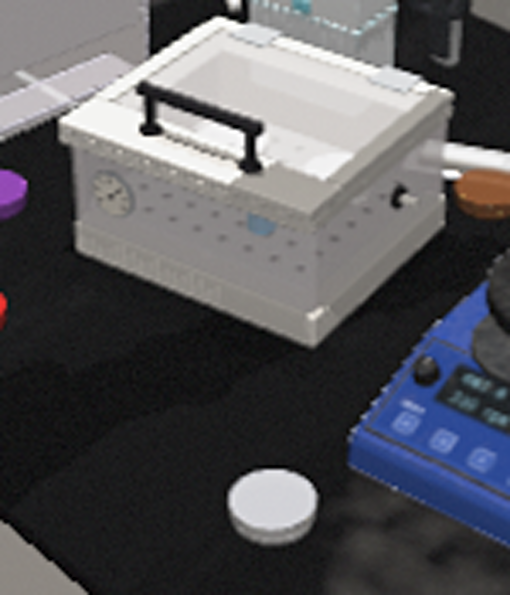

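The crop shows the white dish clearly, at about crop (273,505). The bar handle's ends are at about (146,88) and (258,128), and the front bottom corners at about (76,250) and (316,345).

Run:
```python
from h import *
f=lambda x,y:(220+(x+.5)/3.4-.5,180+(y+.5)/3.4-.5)
np.set_printoptions(precision=4,suppress=True)
a=onplane("scene",f(146,88),.174);b=onplane("scene",f(258,128),.174)
print("bar",a,b,(a+b)/2,np.arctan2(*(a-b)[:2][::1])*-1,np.linalg.norm(a-b))
L=onplane("scene",f(76,250),0);Rr=onplane("scene",f(316,345),0);B=onplane("scene",f(444,225),0)
print("base",L,Rr,B,(L+Rr)/2,np.linalg.norm(L-Rr),np.linalg.norm(B-Rr),-np.arctan2(*(L-Rr)[:2]),np.arctan2(*(B-Rr)[1::-1]))
lt=[onplane("scene",f(*q),.138) for q in((60,122),(316,215),(452,93),(220,18))]
print("lid",lt)
im=cv2.imread("pics/scene0.png");hsv=cv2.cvtColor(im,cv2.COLOR_BGR2HSV)
im2=cv2.imread("pics/side0.png")
m=(im2.max(2)<70).astype(np.uint8);print("side px of bar:",[proj("side",q) for q in (a,b)])
cv2.imwrite("pics/crop1.png",cv2.resize(im2[170:310,210:400],None,fx=4,fy=4,interpolation=cv2.INTER_CUBIC))
```

```text
bar [0.5709 0.2132 0.174 ] [0.5937 0.109  0.174 ] [0.5823 0.1611 0.174 ] 0.21519604642249882 0.1066352730948476
base [0.5406 0.2805 0.    ] [0.5971 0.0467 0.    ] [0.7968 0.0916 0.    ] [0.5688 0.1636 0.    ] 0.24051220882953261 0.20470243415573422 0.2370202237801045 0.2207925337650095
lid [array([0.5255, 0.2673, 0.138 ]), array([0.581 , 0.0326, 0.138 ]), array([0.789 , 0.0855, 0.138 ]), array([0.7374, 0.3143, 0.138 ])]
side px of bar: [array([301.9333, 194.8262]), array([311.3039, 208.0699])]
```

View pics/crop1.png

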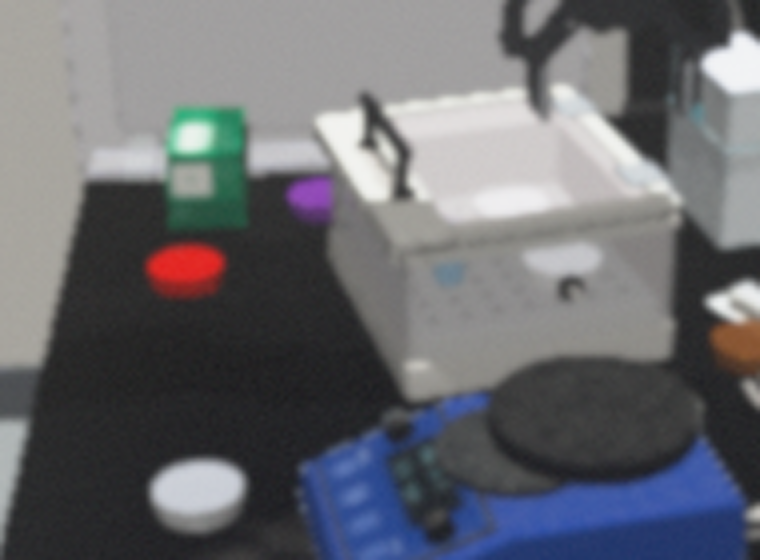

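Run:
```python
from h import *
np.set_printoptions(precision=3,suppress=True)
for n,uv,z in(("hotplate corner","323 310",.0),("hp corner low","326 312",0),("purple","328 369",.012),("red","209 271",.012),("carton near bottom R","203 247",0),("carton bottom mid","186 262",0),("bottle base","387 405",0),("timer","386 356",.012)):
    print(n,onplane("scene",list(map(float,uv.split())),z))
im=cv2.imread("pics/side0.png")
print("base right front: side",onplane("side",(210+412/4,170+395/4),0))
print(cross("scene",(262.9,205.9),"side",(302,195)),cross("scene",(295.9,217.6),"side",(310.7,209.2)))
cv2.imwrite("pics/wrist0.png",snapshot("wrist")[:,:,::-1]);p=camera_params("wrist");print(p)
```

```text
hotplate corner [ 0.534 -0.055 -0.   ]
hp corner low [ 0.534 -0.066  0.   ]
purple [ 0.395 -0.208  0.012]
red [0.414 0.26  0.012]
carton near bottom R [0.477 0.383 0.   ]
carton bottom mid [0.4   0.353 0.   ]
bottle base [ 0.42  -0.353  0.   ]
timer [ 0.516 -0.272  0.012]
base right front: side [0.592 0.058 0.   ]
(array([0.571, 0.212, 0.174]), np.float64(0.0005144622841140531)) (array([0.592, 0.106, 0.173]), np.float64(0.002884962157282062))
{'intrinsics': array([[422.529,   0.   , 324.132],
       [  0.   , 422.529, 247.202],
       [  0.   ,   0.   ,   1.   ]]), 'xyz': array([0.725, 0.081, 0.373]), 'rotation': array([ 0.987, -0.   , -0.001,  0.16 ])}
```

View pics/wrist0.png

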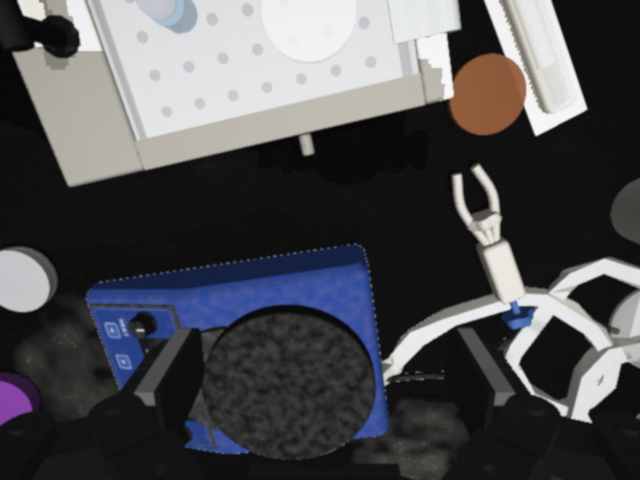

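The wrist view shows the desiccator at the upper left with its bar at (20,30), the white dish at (20,280) and a purple look-alike at (5,400). The camera is 81 mm along tool +x from the TCP, so I'll turn it to the robot side for the dish.

```bash
cat >> h.py <<'E'
Y=0.226
EX=np.array([np.cos(Y),np.sin(Y),0]);EY=np.array([-np.sin(Y),np.cos(Y),0]);EZ=np.array([0,0,1.])
def dishR(t): return R.from_matrix(np.c_[-EX,EY,-EZ])*R.from_rotvec([0,-np.radians(t),0])
def handleR(t): return R.from_matrix(np.c_[EY,EX,-EZ])*R.from_rotvec([np.radians(t),0,0])
def cmd(pos,rot):
    s=sense(); r0=R.from_quat(s["tcp_rot"]); d=r0.inv().apply(np.array(pos)-s["ee_pos"])/.25
    w=(r0.inv()*rot).as_rotvec(degrees=True)/60
    print("pos",np.round(s["ee_pos"],4),"shift",np.round(d,4),"turn",np.round(w,4),"rows",np.linalg.norm(w)*60/10.7,np.linalg.norm(d)*.25/.0625)
E
python3 - <<'E'
from h import *
cmd([.433,-.070,.12],dishR(12))
E
```

```text
pos [ 0.7244 -0.      0.2414] shift [-0.2798 -1.1647  0.4876] turn [-0.1809 -0.1444 -1.7086] rows 9.668453223558604 5.1731326917744385
```

Request:
send_rows([
  [[-0.05, -0.25, 0], [0, 0, -0.17], -1],
  [[-0.1, -0.45, 0], [0, 0, -0.34], -1],
  [[-0.15, -0.6, 0], [0, 0, -0.51], -1],
  [[-0.2, -0.7, 0], [0, 0, -0.68], -1],
  [[-0.2, -0.8, 0], [0, 0, -0.85], -1],
])

```text
time_s: 0.78
ee_pos: [0.5236, -0.0515, 0.2422]
tcp_rot: [0.332, 0.943, -0.0, -0.0]
force: [-0.1, 0.2, 0.4]
opening: 0.993
finger_force: 0.0
```

Run:
```python
from h import *
cmd([.433,-.070,.12],dishR(12))
```

```text
pos [ 0.5236 -0.0515  0.2422] shift [ 0.2363 -0.2845  0.489 ] turn [-0.0912 -0.1864 -0.859 ] rows 4.955291681427774 2.452308576421104
```

Request:
send_rows([
  [[0.05, -0.06, 0.1], [-0.02, -0.04, -0.17], -1],
  [[0.1, -0.12, 0.2], [-0.04, -0.08, -0.34], -1],
  [[0.15, -0.18, 0.3], [-0.06, -0.12, -0.51], -1],
  [[0.2, -0.24, 0.4], [-0.08, -0.16, -0.68], -1],
  [[0.236, -0.285, 0.489], [-0.091, -0.186, -0.859], -1],
])

```text
time_s: 1.4
ee_pos: [0.4326, -0.0684, 0.1194]
tcp_rot: [-0.112, 0.988, 0.012, 0.104]
force: [3.5, 0.7, 1.0]
opening: 1.001
finger_force: 0.0
```

Run:
```python
from h import *
s=sense();p=camera_params("wrist");im=snapshot("wrist")
print(s["joint_positions"])
hsv=cv2.cvtColor(im,cv2.COLOR_RGB2HSV)
m=((hsv[...,2]>120)&(hsv[...,1]<50)).astype(np.uint8)
k,l,st,c=cv2.connectedComponentsWithStats(m)
for i in range(1,k):
    if st[i,4]>300: print(st[i],c[i],onplane("wrist",c[i],.012,p))
cv2.imwrite("pics/wrist1.png",im[:,:,::-1])
cmd([.433,-.070,.12],dishR(12))
```

```text
[ 0.28991349  0.43995213 -0.24395611  2.44632367  0.53793483  0.07777241
  1.34245767]
[ 499    0  141   40 2855] [591.85709282  12.81891419] [0.30666358 0.0274595  0.012     ]
[ 264  169  107  103 8644] [316.96830171 220.85006941] [ 0.43788365 -0.07170365  0.012     ]
[   0  213   46   94 3037] [ 17.49423773 266.61804412] [ 0.51010706 -0.24550694  0.012     ]
[ 411  407   59   73 3207] [437.08419083 441.88618647] [0.61495117 0.0687712  0.012     ]
[558 406  82  17 735] [595.30748299 411.40136054] [0.55183077 0.1758068  0.012     ]
pos [ 0.4262 -0.07    0.1165] shift [-0.0287 -0.0063 -0.0086] turn [ 0.0011 -0.0144  0.0016] rows 0.08174527324281008 0.12267702133508687
```

View pics/wrist1.png

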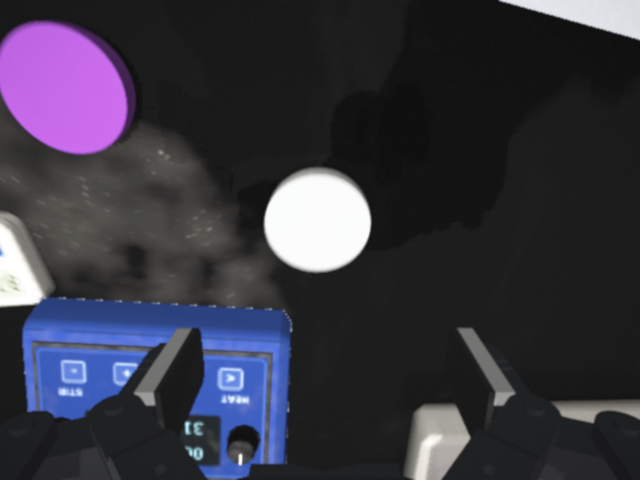

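Dish at about (0.438,-0.071). The wrist view shows it at (317,221), and the purple look-alike at (68,88). Joint 6 is at its limit with this tilt, so I'll go upright here and tilt later, farther out.

Run:
```python
from h import *
cmd(np.array([.438,-.071,.08]),dishR(0))
```

```text
pos [ 0.4262 -0.07    0.1165] shift [-0.0161 -0.0149  0.1519] turn [0.001  0.1856 0.0017] rows 1.0405719132007865 0.6140058670718658
```

Request:
send_rows([
  [[-0.016, -0.015, 0], [0, 0.1, 0], -1],
  [[-0.016, -0.015, 0.08], [0, 0.19, 0], -1],
  [[-0.016, -0.015, 0.15], [0, 0.19, 0], -1],
  [[-0.016, -0.015, 0.15], [0, 0.19, 0], -1],
])

```text
time_s: 1.95
ee_pos: [0.4466, -0.0691, 0.0835]
tcp_rot: [-0.11, 0.994, 0.001, 0.004]
force: [-0.4, 0.6, 0.4]
opening: 1.0
finger_force: 0.0
```

Run:
```python
from h import *
s=sense();print(s["joint_positions"])
cmd(np.array([.438,-.071,.08]),dishR(0))
cmd(np.array([.438,-.071,.015]),dishR(0))
```

```text
[ 0.29529241  0.5568834  -0.31608078  2.31555439  0.52712479  0.32515462
  1.31219673]
pos [ 0.4466 -0.0691  0.0835] shift [0.0355 0.0001 0.0136] turn [ 0.0015  0.0083 -0.0061] rows 0.058406604124270414 0.15206370785869588
pos [ 0.4466 -0.0691  0.0835] shift [ 0.0378 -0.0004  0.2736] turn [ 0.0015  0.0083 -0.0061] rows 0.058406604124270414 1.1047877695075878
```

Request:
send_rows([
  [[0.038, 0, 0.1], [0, 0.008, -0.006], -1],
  [[0.038, 0, 0.2], [0, 0.008, -0.006], -1],
  [[0.038, 0, 0.26], [0, 0.008, -0.006], -1],
  [[0.038, 0, 0.26], [0, 0.008, -0.006], -1],
])

```text
time_s: 2.45
ee_pos: [0.4374, -0.0711, 0.019]
tcp_rot: [-0.113, 0.994, 0.0, 0.0]
force: [-0.2, 0.0, 0.5]
opening: 0.998
finger_force: 0.0
```

Run:
```python
from h import *
s=sense();print(s["joint_positions"],s["force"])
cmd(np.array([.438,-.071,.008]),dishR(0))
```

```text
[ 0.15805246  0.68183238 -0.1317954   2.35289257  0.63922196  0.13799258
  1.21815785] [-0.19625973  0.02414017  0.54159189]
pos [ 0.4374 -0.0711  0.019 ] shift [-0.0026 -0.      0.0439] turn [0.0007 0.0003 0.0005] rows 0.00497423915276246 0.17610353719470698
```

Request:
send_rows([
  [[0, 0, 0.024], [0, 0, 0], -1],
  [[0, 0, 0.044], [0, 0, 0], -1],
  [[0, 0, 0.044], [0, 0, 0], -0.5],
  [[0, 0, 0.044], [0, 0, 0], -0.5],
])

```text
time_s: 2.95
ee_pos: [0.438, -0.0712, 0.0083]
tcp_rot: [-0.113, 0.994, 0.001, 0.001]
force: [0.1, -0.3, -0.2]
opening: 0.752
finger_force: 0.0
```

Run:
```python
from h import *
s=sense();print(s["joint_positions"],s["force"],s["opening"])
cv2.imwrite("pics/wrist2.png",snapshot("wrist")[:,:,::-1])
im=cv2.imread("pics/wrist2.png");sc=snapshot("side")[:,:,::-1][240:340,190:330]
cv2.imwrite("pics/c2.png",np.vstack([im[200:],cv2.resize(sc,(640,320),interpolation=cv2.INTER_CUBIC)]))
```

```text
[ 0.13619938  0.70524429 -0.10190072  2.35448342  0.66457424  0.10479418
  1.19382729] [ 0.12510375 -0.27083527 -0.21409818] 0.7519248131569812
```

View pics/c2.png

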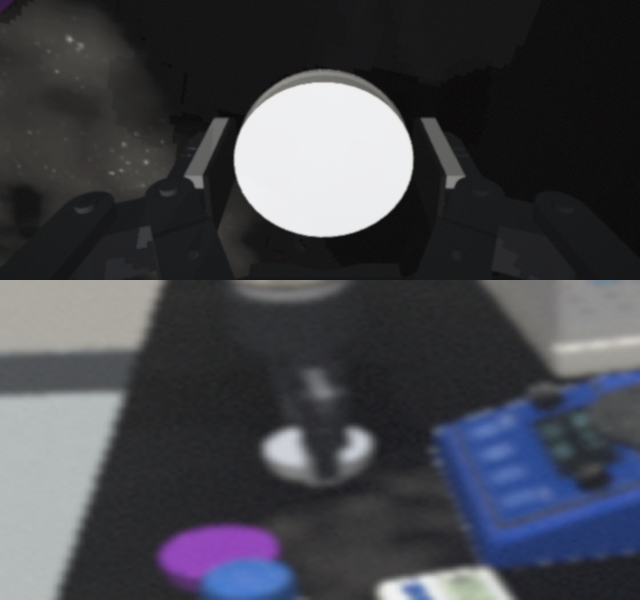

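The dish sits centred between the fingers, and the tips are near the bench. Closing gently.

Request:
send_rows([
  [[0, 0, 0], [0, 0, 0], -0.36],
  [[0, 0, 0], [0, 0, 0], -0.36],
  [[0, 0, 0], [0, 0, 0], -0.46],
  [[0, 0, 0], [0, 0, 0], -0.46],
], squeeze=20)

```text
time_s: 3.55
ee_pos: [0.438, -0.0712, 0.0081]
tcp_rot: [-0.113, 0.994, 0.001, 0.001]
force: [0.0, 1.1, 0.3]
opening: 0.728
finger_force: 0.0
```

Run:
```python
from h import *
s=sense();print(s["joint_positions"],s["force"],s["opening"])
T=np.array([.519,.149,.008]);
cmd(T-.035*EX,dishR(0))
```

```text
[ 0.13599516  0.70562572 -0.10172937  2.35443593  0.66468599  0.10457781
  1.1937479 ] [0.04889508 1.13727233 0.25524783] 0.7284773205227301
pos [ 0.438  -0.0712  0.0081] shift [-0.3735  0.7856  0.0019] turn [0.0009 0.0019 0.0004] rows 0.012093150763090383 3.479362649389123
```

Request:
send_rows([
  [[0, 0, 0], [0, 0, 0], -0.3],
  [[0, 0, 0], [0, 0, 0], -0.3],
  [[0, 0, 0], [0, 0, 0], -0.3],
], squeeze=20)

```text
time_s: 3.92
ee_pos: [0.438, -0.0712, 0.0084]
tcp_rot: [-0.113, 0.994, 0.0, 0.001]
force: [-0.1, 0.3, 5.8]
opening: 0.689
finger_force: 20.2
```

Request:
send_rows([
  [[-0.02, 0.04, 0], [0, 0, 0], -0.3],
  [[-0.05, 0.11, 0], [0, 0, 0], -0.3],
  [[-0.09, 0.19, 0], [0, 0, 0], -0.3],
  [[-0.13, 0.27, 0], [0, 0, 0], -0.3],
  [[-0.17, 0.35, 0], [0, 0, 0], -0.3],
])

```text
time_s: 4.55
ee_pos: [0.4594, 0.0228, 0.0085]
tcp_rot: [-0.112, 0.994, -0.001, 0.0]
force: [0.9, -2.9, 4.5]
opening: 0.691
finger_force: 20.6
```

Run:
```python
from h import *
s=sense();print(s["joint_positions"],s["force"],s["opening"])
T=np.array([.519,.149,.008]);
cmd(T-.035*EX,dishR(0))
s=sense();p=camera_params("wrist");im=snapshot("wrist")
hsv=cv2.cvtColor(im,cv2.COLOR_RGB2HSV)
m=((hsv[...,2]>120)&(hsv[...,1]<50)).astype(np.uint8)
k,l,st,c=cv2.connectedComponentsWithStats(m)
for i in range(1,k):
    if st[i,4]>300: print(st[i],c[i],onplane("wrist",c[i],.016,p))
```

```text
[-0.06330962  0.70876982 -0.11477896  2.31804421  0.57419615  0.13983282
  1.0754048 ] [ 0.9050044  -2.9070166   4.51801029] 0.6914733890562994
pos [0.4594 0.0228 0.0085] shift [-0.2049  0.4389  0.0015] turn [-0.0011  0.0003 -0.001 ] rows 0.00877413971115402 1.9374105070817462
[  237   271   176   166 22487] [323.66318317 356.1930004 ] [0.45889084 0.02214083 0.016     ]
```

Request:
send_rows([
  [[-0.03, 0.07, 0], [0, 0, 0], -0.3],
  [[-0.07, 0.15, 0], [0, 0, 0], -0.3],
  [[-0.11, 0.23, 0], [0, 0, 0], -0.3],
  [[-0.15, 0.31, 0], [0, 0, 0], -0.3],
  [[-0.18, 0.39, 0], [0, 0, 0], -0.3],
])

```text
time_s: 5.22
ee_pos: [0.4818, 0.1284, 0.0085]
tcp_rot: [-0.112, 0.994, -0.0, 0.001]
force: [0.1, -2.7, 3.9]
opening: 0.687
finger_force: 21.7
```

Request:
send_rows([
  [[-0.01, 0.03, 0], [0, 0, 0], -0.3],
  [[-0.02, 0.05, 0], [0, 0, 0], -0.3],
  [[-0.02, 0.05, 0], [0, 0, 0], -0.3],
])

```text
time_s: 5.6
ee_pos: [0.4833, 0.1418, 0.0085]
tcp_rot: [-0.113, 0.994, 0.0, 0.001]
force: [-0.4, -1.0, 4.7]
opening: 0.691
finger_force: 22.0
```

Run:
```python
from h import *
s=sense();print(s["joint_positions"],s["force"],s["opening"])
T=np.array([.519,.149,.008]);
cmd(T-.035*EX,dishR(0))
cmd(T-.035*EX,dishR(15))
p=camera_params("wrist");im=snapshot("wrist");cv2.imwrite("pics/wrist3.png",im[:,:,::-1])
hsv=cv2.cvtColor(im,cv2.COLOR_RGB2HSV)
m=((hsv[...,2]>120)&(hsv[...,1]<50)).astype(np.uint8)
k,l,st,c=cv2.connectedComponentsWithStats(m)
for i in range(1,k):
    if st[i,4]>300: print(st[i],c[i],onplane("wrist",c[i],.016,p))
```

```text
[-0.261335    0.7247796  -0.15465778  2.22183928  0.47627976  0.22388205
  0.95380106] [-0.35856497 -1.00091909  4.7114227 ] 0.6914977446493832
pos [0.4833 0.1418 0.0085] shift [-0.0056 -0.0041  0.0019] turn [0.0005 0.0011 0.0004] rows 0.007407767329028553 0.028817598555933317
pos [0.4833 0.1418 0.0085] shift [-0.0056 -0.0041  0.0019] turn [ 0.0006 -0.2489  0.0004] rows 1.3954725798018166 0.028817598555933317
[  237   271   176   166 22470] [323.67926124 356.08210948] [0.48272948 0.14116205 0.016     ]
```

View pics/wrist3.png

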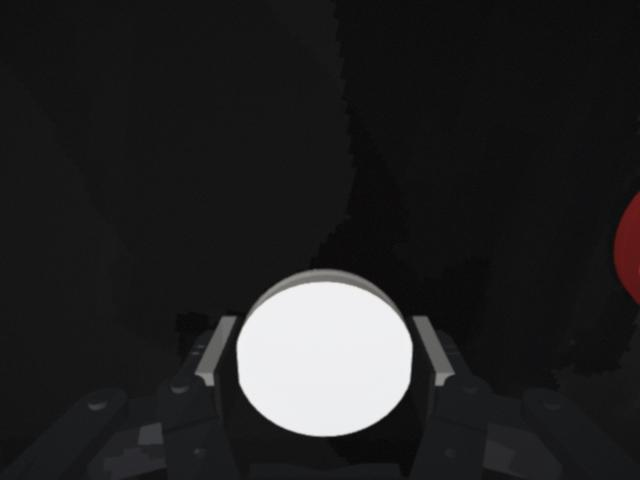

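Dish is in hand at (324,356), with the red look-alike clear at the right edge. Next I'll release, lean the hand slightly back from the desiccator and regrip.

Request:
send_rows([
  [[0, 0, 0], [0, 0, 0], -0.5],
  [[0, 0, 0], [0, 0, 0], -0.5],
  [[0.02, 0, -0.004], [0, -0.06, 0], -0.5],
  [[0.02, 0, -0.004], [0, -0.12, 0], -0.5],
  [[0.02, 0, -0.004], [0, -0.12, 0], -0.5],
])

```text
time_s: 6.28
ee_pos: [0.4767, 0.1365, 0.0087]
tcp_rot: [-0.113, 0.993, -0.002, 0.043]
force: [-1.1, 0.2, -0.2]
opening: 0.747
finger_force: 0.1
```

Run:
```python
from h import *
s=sense();print(s["joint_positions"],s["force"],s["opening"])
T=np.array([.519,.149,.009]);
cmd(T-.005*EX,dishR(7.2))
p=camera_params("wrist");im=snapshot("wrist");cv2.imwrite("pics/wrist3.png",im[:,:,::-1])
hsv=cv2.cvtColor(im,cv2.COLOR_RGB2HSV)
m=((hsv[...,2]>120)&(hsv[...,1]<50)).astype(np.uint8)
k,l,st,c=cv2.connectedComponentsWithStats(m)
for i in range(1,k):
    if st[i,4]>300: print(st[i],c[i],onplane("wrist",c[i],.016,p))
# refine desiccator from scene: base front-bottom edge line & handle
cv2.imwrite("pics/scene1.png",snapshot("scene")[:,:,::-1])
for P in ([.5688,.1636,0],[.5971,.0467,0],[.5406,.2805,0]): print(proj("scene",P),proj("side",P))
```

```text
[-0.30726478  0.71356011 -0.10589278  2.29534435  1.07080436  0.10897671
  0.34872296] [-1.13577638  0.15946403 -0.15012997] 0.746570594281326
pos [0.4767 0.1365 0.0087] shift [-0.1558  0.0108  0.0119] turn [-0.0124 -0.038   0.0016] rows 0.22413017976007418 0.6264416719093944
[  242   293   175   155 20286] [328.61042098 373.90816327] [0.48248986 0.13915359 0.016     ]
[276.06649124 266.67225973] [303.58634567 251.86849946]
[312.60547285 281.11982698] [314.94508736 270.72199923]
[242.00602118 253.18018557] [293.75483115 235.49966073]
```

Request:
send_rows([
  [[0, 0, 0], [0, 0, 0], -0.5],
  [[0, 0, 0], [0, 0, 0], -0.3],
  [[0, 0, 0], [0, 0, 0], -0.3],
  [[0, 0, 0], [0, 0, 0], -0.3],
])

```text
time_s: 6.88
ee_pos: [0.4772, 0.1365, 0.0091]
tcp_rot: [-0.113, 0.993, -0.002, 0.044]
force: [-0.9, 0.1, 5.5]
opening: 0.687
finger_force: 20.7
```

Run:
```python
from h import *
s=sense();print(s["joint_positions"],s["force"],s["opening"])
print(R.from_quat(s["tcp_rot"]).as_matrix())
cmd([.512,.1456,.0085],dishR(7.2))
p=camera_params("wrist");im=snapshot("wrist")
hsv=cv2.cvtColor(im,cv2.COLOR_RGB2HSV)
m=((hsv[...,2]>120)&(hsv[...,1]<50)).astype(np.uint8)
k,l,st,c=cv2.connectedComponentsWithStats(m)
for i in range(1,k):
    if st[i,4]>300: print(st[i],c[i],onplane("wrist",c[i],.016,p))
```

```text
[-0.30702365  0.71279592 -0.10557368  2.29454375  1.06008051  0.1092295
  0.35917419] [-0.93578902  0.08588045  5.51068961] 0.687192637692288
[[-0.9708043  -0.2235959   0.08685551]
 [-0.22386394  0.97459691  0.00676752]
 [-0.0861623  -0.01287388 -0.99619793]]
pos [0.4772 0.1365 0.0091] shift [-0.1432  0.0045  0.0146] turn [-0.0123 -0.0376  0.0008] rows 0.2219187667742283 0.5761488391866126
[  239   291   171   155 20121] [322.86461905 372.05611053] [0.48307132 0.13706766 0.016     ]
```

Request:
send_rows([
  [[-0.03, 0.0, 0.003], [0, 0, 0], -0.3],
  [[-0.06, 0.0, 0.006], [0, 0, 0], -0.3],
  [[-0.09, 0.0, 0.009], [0, 0, 0], -0.3],
  [[-0.09, 0.0, 0.009], [0, 0, 0], -0.3],
  [[-0.09, 0.0, 0.009], [0, 0, 0], -0.3],
])

```text
time_s: 7.55
ee_pos: [0.4981, 0.1404, 0.0091]
tcp_rot: [-0.112, 0.993, -0.002, 0.043]
force: [-3.0, -1.9, 12.0]
opening: 0.686
finger_force: 21.1
```

Run:
```python
from h import *
s=sense();print(s["joint_positions"],s["force"],s["opening"])
print(R.from_quat(s["tcp_rot"]).as_matrix())
cmd([.512,.1456,.0085],dishR(5))
```

```text
[-0.22640427  0.72477853 -0.20486044  2.24392236  1.01863557  0.19079614
  0.41739079] [-3.04649317 -1.93788278 11.9936647 ] 0.6860479763009051
[[-0.97105735 -0.22299224  0.08556915]
 [-0.22340842  0.97471309  0.00480388]
 [-0.0844766  -0.01445203 -0.99632065]]
pos [0.4981 0.1404 0.0091] shift [-0.0586  0.0079  0.0071] turn [-0.0138 -0.0026  0.0001] rows 0.07893420157055457 0.2381817705603878
```

Request:
send_rows([
  [[-0.02, 0.003, 0.0], [0, 0, 0], -0.3],
  [[-0.04, 0.006, 0.002], [0, 0, 0], -0.3],
  [[-0.058, 0.008, 0.003], [0, 0, 0], -0.3],
  [[-0.058, 0.008, 0.003], [0, 0, 0], -0.3],
  [[-0.058, 0.008, 0.003], [0, 0, 0], -0.3],
])

```text
time_s: 8.18
ee_pos: [0.5129, 0.1459, 0.0091]
tcp_rot: [-0.112, 0.993, -0.002, 0.043]
force: [-1.3, -0.7, 5.0]
opening: 0.684
finger_force: 20.9
```

Run:
```python
from h import *
s=sense();print(s["joint_positions"],s["force"],s["opening"])
cmd([.512,.1456,.0085],dishR(5))
p=camera_params("wrist");im=snapshot("wrist")
hsv=cv2.cvtColor(im,cv2.COLOR_RGB2HSV)
m=((hsv[...,2]>120)&(hsv[...,1]<50)).astype(np.uint8)
k,l,st,c=cv2.connectedComponentsWithStats(m)
for i in range(1,k):
    if st[i,4]>300: print(st[i],c[i],onplane("wrist",c[i],.016,p))
```

```text
[-0.19126724  0.73502348 -0.25278785  2.20840769  0.98929084  0.23400435
  0.45421056] [-1.34816164 -0.67931681  5.00364471] 0.683802267352255
pos [0.5129 0.1459 0.0091] shift [ 0.004  -0.0004  0.0021] turn [-0.0134 -0.0016 -0.    ] rows 0.07579825494582146 0.01819748490054131
[  232   291   185   186 23773] [322.86396332 385.00799226] [0.52438796 0.14782516 0.016     ]
```

Request:
send_rows([
  [[0, 0, 0], [0, 0, 0], -0.6],
  [[0, 0, 0], [0, 0, 0], -0.6],
  [[0, 0, -0.05], [0, 0, 0], -0.6],
  [[0, 0, -0.2], [0, 0, 0], -0.6],
  [[0, 0, -0.4], [0, 0, 0], -0.6],
])

```text
time_s: 8.85
ee_pos: [0.5033, 0.1454, 0.1086]
tcp_rot: [-0.113, 0.993, -0.002, 0.042]
force: [0.0, 0.5, 0.3]
opening: 0.801
finger_force: 0.0
```

Request:
send_rows([
  [[0, 0, -0.25], [0, 0, 0], -0.6],
  [[0, 0, -0.5], [0, 0, 0], -0.6],
  [[0, 0, -0.7], [0, 0, 0], -0.6],
  [[0, 0, -0.7], [0, 0, 0], -0.6],
])

```text
time_s: 9.35
ee_pos: [0.491, 0.146, 0.2868]
tcp_rot: [-0.112, 0.993, -0.001, 0.047]
force: [0.7, -0.1, -0.3]
opening: 0.8
finger_force: 0.0
```

Run:
```python
from h import *
s=sense();print(s["joint_positions"],s["force"],s["opening"])
cmd([.582,.161,.27],handleR(0))
# also view pose: camera over dish/handle
for n in("scene","side"): cv2.imwrite(f"pics/{n}2.png",snapshot(n)[:,:,::-1])
cv2.imwrite("pics/wrist4.png",snapshot("wrist")[:,:,::-1]); print(camera_params("wrist"))
a=cv2.imread("pics/wrist4.png");b=cv2.imread("pics/scene2.png")
cv2.imwrite("pics/c4.png",np.hstack([cv2.resize(a,(400,300)),cv2.resize(b[170:320,200:400],(400,300),interpolation=cv2.INTER_CUBIC)]))
for n in("scene","side"):print(proj(n,[.519,.1475,.008]))
```

```text
[ 0.27837094  0.32391184 -0.83357438  2.06675401  0.39095066  0.80281803
  1.01164925] [ 0.6677117  -0.12708488 -0.31308062] 0.8004797117233857
pos [0.491  0.146  0.2868] shift [-0.3602 -0.0216  0.1018] turn [0.0606 0.0805 1.4983] rows 8.420697962994701 1.4997250343610884
{'intrinsics': array([[422.52923146,   0.        , 324.13178126],
       [  0.        , 422.52923146, 247.20197468],
       [  0.        ,   0.        ,   1.        ]]), 'xyz': array([0.39864644, 0.12479198, 0.40654852]), 'rotation': array([0.60955985, 0.76688083, 0.15260934, 0.13054107])}
[265.95192339 274.36161241]
[287.81246694 252.90132145]
```

View pics/c4.png

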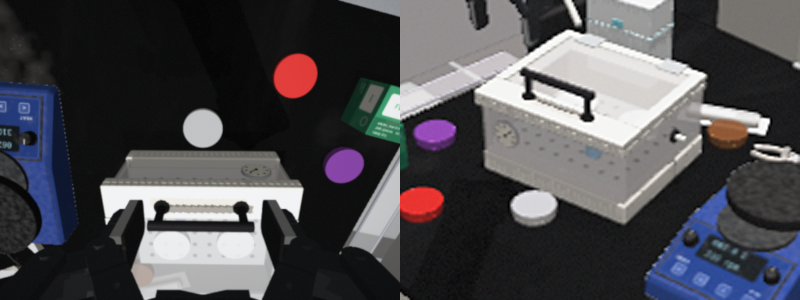

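The wrist half shows the dish at about (203,128), the bar across (148–255,226) and the pan's front bottom edge at row ~152. The red, purple and green things are clear of them. Now measuring from full-resolution masks.

Run:
```python
from h import *
np.set_printoptions(precision=4,suppress=True)
p=camera_params("wrist"); im=cv2.imread("pics/wrist4.png");g=im.max(2);hsv=cv2.cvtColor(im,cv2.COLOR_BGR2HSV)
m=((g>110)&(hsv[...,1]<50)).astype(np.uint8)
k,l,st,c=cv2.connectedComponentsWithStats(m);i=l[205,325];print("dish",st[i],c[i],onplane("wrist",c[i],.014,p))
dish=onplane("wrist",c[i],.014,p)
d=(g<75)
for r in range(345,380,4):
    x=np.where(d[r,225:425])[0]+225; 
    if len(x): print(r,x.min(),x.max(),len(x))
for col in(270,300,330,360,385):
    x=np.where(d[335:385,col])[0]+335; print("col",col,x.min() if len(x) else 0,x.max() if len(x) else 0,len(x))
for col in range(220,440,30):
    v=g[215:330,col].astype(int); t=np.where(v>70)[0]; print("edge",col,t[0]+215, onplane("wrist",(col,t[0]+215),0,p))
for r in (250,260,270,280,300,310):
    v=np.where(g[r,130:520]>75)[0]+130; print("row",r,v.min(),v.max())
```

```text
dish [ 293  175   63   61 3064] [324.0698 205.1348] [0.5204 0.1468 0.014 ]
345 225 424 35
349 225 424 35
353 225 424 55
357 225 424 183
361 225 424 183
365 225 424 184
369 225 424 133
373 225 424 10
377 225 424 7
col 270 354 368 15
col 300 354 369 16
col 330 354 369 16
col 360 355 369 15
col 385 335 369 35
edge 220 241 [0.5875 0.0505 0.    ]
edge 250 241 [0.5803 0.0811 0.    ]
edge 280 241 [0.5731 0.1116 0.    ]
edge 310 215 [0.5381 0.1361 0.    ]
edge 340 215 [0.5312 0.1657 0.    ]
edge 370 242 [0.5528 0.203  0.    ]
edge 400 242 [0.5457 0.2333 0.    ]
edge 430 242 [0.5386 0.2635 0.    ]
row 250 202 444
row 260 200 447
row 270 194 452
row 280 187 458
row 300 160 485
row 310 161 484
```

Run:
```python
from h import *
np.set_printoptions(precision=4,suppress=True)
p=camera_params("wrist")
def rel(P,Q=[.5204,.1468]): d=np.array(P[:2])-Q; return np.array([d@EX[:2],d@EY[:2]])
print("wrist bar",b:=onplane("wrist",(322.5,361.5),.174,p),rel(b))
for n,g0 in(("scene",(266,274)),("side",(288,253))):
    im=cv2.imread(f"pics/{n}2.png");g=im.max(2);hsv=cv2.cvtColor(im,cv2.COLOR_BGR2HSV)
    m=((g>105)&(hsv[...,1]<60)).astype(np.uint8)
    k,l,st,c=cv2.connectedComponentsWithStats(m);i=l[g0[1],g0[0]];D=onplane(n,c[i],.010);print(n,"dish",st[i],c[i],D)
    # bottom edge of pan: per column lowest bright px of front face
    pts=[]
    for col in (range(282,310,4) if n=="scene" else range(302,312,2)):
        y0=int(proj(n,[.58,.12,0])[1])
        u=None
        for r in range(310,y0-25,-1):
            if g[r,col]>85: u=r;break
        pts.append((col,u)); 
    E=np.array([onplane(n,(c_,r+.5),0) for c_,r in pts]); print(pts, E@EX, "dish EX",D@EX)
    a=im[228:262,0:640] if 0 else None
im=cv2.imread("pics/scene2.png").max(2); print(im[262:284,284:296:3].T)
```

```text
wrist bar [0.5787 0.1614 0.174 ] [0.0601 0.0012]
scene dish [  127     0   258   283 28856] [220.5933 165.7179] [0.8278 0.7777 0.01  ]
[(282, 269), (286, 271), (290, 273), (294, 274), (298, 276), (302, 277), (306, 279)] [0.5894 0.588  0.5866 0.5889 0.5876 0.5899 0.5885] dish EX 0.9810198332384555
side dish [279 245  20  15 223] [288.5964 251.4395] [0.5216 0.153  0.01  ]
[(302, 310), (304, 310), (306, 310), (308, 310), (310, 310)] [0.5047 0.5096 0.5145 0.5194 0.5243] dish EX 0.5426499565045514
[[149 142 150 150 148 147 146 147 129  63  13  27  22  25  25  24  29  23
   25  28  26  29]
 [139 150 145 140 149 149 146 145 144 135  67  15  28  28  23  25  26  27
   26  27  26  28]
 [143 141 151 145 141 140 140 145 144 147 149  89  30  21  24  25  25  28
   24  20  26  27]
 [142 143 142 147 146 142 139 145 144 142 145 151  97  35  20  25  28  26
   27  28  25  27]]
```

The wrist and scene views agree that the dish is centred to about 1 mm but only about 44–46 mm from the front face. I'll regrip it and slide it back 5 mm.

Run:
```python
from h import *
cmd([.513,.146,.0095],dishR(5))
cmd([.513,.146,.05],dishR(5))
```

```text
pos [0.4883 0.1439 0.2819] shift [-0.0068  0.0015  1.094 ] turn [-0.0134 -0.0034  0.0003] rows 0.07734169017553387 4.376237942764
pos [0.4883 0.1439 0.2819] shift [-2.030e-02 -7.000e-04  9.326e-01] turn [-0.0134 -0.0034  0.0003] rows 0.07734169017553387 3.7313687951580126
```

Request:
send_rows([
  [[0, 0, 0.2], [0, 0, 0], -0.6],
  [[0, 0, 0.45], [0, 0, 0], -0.6],
  [[-0.01, 0, 0.7], [0, 0, 0], -0.6],
  [[-0.02, 0, 0.9], [0, 0, 0], -0.6],
  [[-0.02, 0, 0.93], [0, 0, 0], -0.6],
])

```text
time_s: 10.12
ee_pos: [0.5107, 0.1462, 0.0473]
tcp_rot: [-0.114, 0.993, -0.003, 0.039]
force: [-0.7, -0.2, 1.0]
opening: 0.802
finger_force: 0.0
```

Request:
send_rows([
  [[0, 0, 0], [0, 0, 0], -0.6],
  [[0, 0, 0], [0, 0, 0], -0.6],
])

```text
time_s: 10.38
ee_pos: [0.5146, 0.1477, 0.0533]
tcp_rot: [-0.113, 0.993, -0.001, 0.044]
force: [0.5, -1.1, -0.2]
opening: 0.799
finger_force: 0.0
```

Run:
```python
from h import *
cmd([.513,.146,.0095],dishR(5))
print(sense()["joint_positions"])
```

```text
pos [0.5146 0.1477 0.0533] shift [ 0.023  -0.003   0.1738] turn [-0.0122  0.0008  0.0006] rows 0.06870892162317725 0.7012284393503417
[-0.06616959  0.6734506  -0.42574691  2.193471    0.91132304  0.36758383
  0.53636106]
```

Request:
send_rows([
  [[0.02, -0.003, 0.08], [0, 0, 0], -0.6],
  [[0.02, -0.003, 0.172], [0, 0, 0], -0.6],
  [[0.02, -0.003, 0.172], [0, 0, 0], -0.5],
  [[0.02, -0.003, 0.172], [0, 0, 0], -0.3],
  [[0.02, -0.003, 0.172], [0, 0, 0], -0.3],
])

```text
time_s: 11.0
ee_pos: [0.5136, 0.146, 0.01]
tcp_rot: [-0.113, 0.993, -0.001, 0.044]
force: [-0.9, -0.2, 6.9]
opening: 0.684
finger_force: 21.9
```

Request:
send_rows([
  [[0, 0, 0], [0, 0, 0], -0.3],
  [[0.01, -0.002, -0.001], [0, 0, 0], -0.3],
  [[0.02, -0.004, -0.002], [0, 0, 0], -0.3],
  [[0.02, -0.004, -0.002], [0, 0, 0], -0.3],
])

```text
time_s: 11.5
ee_pos: [0.5107, 0.1448, 0.0099]
tcp_rot: [-0.113, 0.993, -0.001, 0.046]
force: [2.1, 1.3, 7.7]
opening: 0.679
finger_force: 21.8
```

Run:
```python
from h import *
s=sense();print(s["joint_positions"])
p=camera_params("wrist");im=snapshot("wrist");cv2.imwrite("pics/wrist5.png",im[:,:,::-1])
hsv=cv2.cvtColor(im,cv2.COLOR_RGB2HSV);g=im.max(2)
m=((g>150)&(hsv[...,1]<50)).astype(np.uint8)
k,l,st,c=cv2.connectedComponentsWithStats(m)
for i in range(1,k):
    if st[i,4]>300: print(st[i],c[i],(P:=onplane("wrist",c[i],.016,p)),P@EX)
for col in range(250,400,20): print(col,[int(v) for v in g[400:480:8,col]])
```

```text
[-0.17551     0.73398788 -0.27210091  2.21652267  1.05015051  0.23778079
  0.39683233]
[  240   304   170   139 18798] [323.75954889 372.78242366] [0.51746449 0.14595967 0.016     ] 0.5370124327942595
250 [240, 186, 21, 22, 19, 14, 129, 134, 106, 37]
270 [240, 239, 239, 238, 19, 9, 129, 134, 50, 30]
290 [238, 239, 239, 239, 238, 14, 130, 135, 76, 28]
310 [238, 238, 239, 239, 238, 222, 127, 135, 138, 28]
330 [238, 238, 239, 239, 238, 235, 128, 136, 130, 30]
350 [238, 238, 239, 239, 238, 77, 124, 132, 124, 28]
370 [238, 238, 239, 238, 140, 10, 122, 129, 48, 27]
390 [238, 238, 233, 20, 22, 14, 119, 130, 48, 29]
```

Request:
send_rows([
  [[0.006, 0, 0], [0, 0, 0], -0.3],
  [[0.014, -0.001, -0.001], [0, 0, 0], -0.3],
  [[0.014, -0.001, -0.001], [0, 0, 0], -0.3],
])

```text
time_s: 11.92
ee_pos: [0.5078, 0.144, 0.0099]
tcp_rot: [-0.113, 0.993, -0.001, 0.046]
force: [3.3, 1.9, 7.6]
opening: 0.687
finger_force: 21.7
```

Run:
```python
from h import *
s=sense();print(s["ee_pos"])
p=camera_params("wrist");im=snapshot("wrist")
hsv=cv2.cvtColor(im,cv2.COLOR_RGB2HSV);g=im.max(2)
m=((g>150)&(hsv[...,1]<50)).astype(np.uint8)
k,l,st,c=cv2.connectedComponentsWithStats(m)
for i in range(1,k):
    if st[i,4]>3000: print(st[i],c[i],(P:=onplane("wrist",c[i],.016,p)),P@EX, onplane("wrist",(324,st[i][1]+st[i][3]),.016,p)@EX)
for col in (260,390):
    r=np.where(g[430:480,col]>70)[0]; print(col,r[0]+430,onplane("wrist",(col,r[0]+430),0,p)@EX)
```

```text
[0.50782    0.14395418 0.00990812]
[  240   304   170   139 18786] [323.76509103 372.80038326] [0.51459981 0.14509032 0.016     ] 0.534025793847175 0.5676379379510211
260 449 0.5896525722660655
390 451 0.590115459399663
```

Gap is now about 20–22 mm. Releasing and going up.

Request:
send_rows([
  [[0, 0, 0], [0, 0, 0], -0.6],
  [[0, 0, 0], [0, 0, 0], -0.6],
  [[0, 0, -0.05], [0, 0, 0], -0.6],
  [[0, 0, -0.2], [0, 0, 0], -0.6],
  [[0, 0, -0.4], [0, 0, 0], -0.6],
])

```text
time_s: 12.6
ee_pos: [0.4945, 0.141, 0.1078]
tcp_rot: [-0.113, 0.993, -0.002, 0.041]
force: [1.2, 0.3, 0.3]
opening: 0.797
finger_force: 0.0
```

Request:
send_rows([
  [[0, 0, -0.25], [0, 0, 0], -0.6],
  [[0, 0, -0.5], [0, 0, 0], -0.6],
  [[0, 0, -0.7], [0, 0, 0], -0.6],
  [[0, 0, -0.7], [0, 0, 0], -0.6],
  [[0, 0, -0.7], [0, 0, 0], -0.6],
])

```text
time_s: 13.22
ee_pos: [0.4802, 0.1397, 0.2815]
tcp_rot: [-0.112, 0.993, -0.002, 0.042]
force: [0.9, -0.0, 0.1]
opening: 0.8
finger_force: 0.0
```

Run:
```python
from h import *
np.set_printoptions(precision=4,suppress=True)
p=camera_params("wrist");im=snapshot("wrist");cv2.imwrite("pics/wrist6.png",im[:,:,::-1])
hsv=cv2.cvtColor(im,cv2.COLOR_RGB2HSV);g=im.max(2)
m=((g>110)&(hsv[...,1]<50)).astype(np.uint8)
k,l,st,c=cv2.connectedComponentsWithStats(m)
for i in range(1,k):
    if 2000<st[i,4]<5000: print(st[i],c[i],(P:=onplane("wrist",c[i],.014,p)),P@EX,P@EY)
e=[]
for col in(240,270,380,410):
    t=np.where(g[215:330,col]>70)[0][0]+215; Q=onplane("wrist",(col,t),0,p);e.append(Q); print("edge",col,t,Q@EX)
for col in(300,330,350):
    x=np.where(g[325:400,col]<75)[0]+325;Q=onplane("wrist",(col,(x.min()+x.max())/2),.174,p);print("bar",col,x.min(),x.max(),Q,Q@EX)
r=(x.min()+x.max())//2; x=np.where(g[r,225:425]<75)[0]+225;print(r,x[:30],x[-30:])
for q in(225,430):
    pass
cmd([.580,.161,.25],handleR(0)); print(sense()["joint_positions"])
```

```text
[ 494    0  146   40 2932] [590.31   12.748] [0.3048 0.3163 0.014 ] 0.36794324415262225 0.23997831871107683
[ 294  179   64   62 3056] [325.8135 209.5229] [0.5161 0.1452 0.014 ] 0.5355088097599057 0.025906550989419023
edge 240 250 0.5849778915941504
edge 270 251 0.5859695207025903
edge 380 252 0.5865403997516736
edge 410 252 0.5863833600414182
bar 300 367 382 [0.5846 0.1446 0.174 ] 0.6021046771469182
bar 330 367 382 [0.5797 0.1646 0.174 ] 0.6018823743498448
bar 350 368 382 [0.5769 0.1781 0.174 ] 0.6021623736275235
375 [225 226 227 228 240 241 242 243 244 245 246 247 248 249 250 251 252 253
 254 255 256 257 258 259 260 261 262 263 264 265] [384 385 386 387 388 389 390 391 392 393 394 395 396 397 398 399 400 401
 402 403 404 405 406 407 408 420 421 422 423 424]
pos [0.4799 0.1397 0.2809] shift [-0.3976 -0.0047  0.1567] turn [0.0511 0.0722 1.4989] rows 8.41950144864294 1.709574589371819
[ 0.311   0.3266 -0.8672  2.0895  0.4018  0.8004  0.9999]
```

Dish is now 50 mm from the front face and centred to within 1 mm of the bar. The bar's centre is (0.581,0.161). Next, the handle.

Request:
send_rows([
  [[0, 0, 0], [0.01, 0.015, 0.16], 0],
  [[-0.05, 0, 0], [0.02, 0.03, 0.32], 0],
  [[-0.1, 0, 0], [0.03, 0.04, 0.48], 0],
  [[-0.15, 0, 0], [0.035, 0.05, 0.64], 0],
  [[-0.2, 0, 0], [0.04, 0.055, 0.8], 0],
])

```text
time_s: 13.9
ee_pos: [0.529, 0.1516, 0.2842]
tcp_rot: [0.304, 0.953, -0.009, 0.013]
force: [-0.4, 0.8, -0.9]
opening: 0.498
finger_force: 0.0
```

Run:
```python
from h import *
cmd([.581,.161,.235],handleR(0))
```

```text
pos [0.529  0.1516 0.2842] shift [-0.1421  0.1528  0.1998] turn [0.0021 0.0301 0.694 ] rows 3.8954353107731934 1.1557801026222172
```

Request:
send_rows([
  [[-0.04, 0.04, 0], [0, 0.01, 0.17], 0],
  [[-0.08, 0.08, 0], [0, 0.02, 0.34], 0],
  [[-0.12, 0.12, 0.07], [0, 0.03, 0.51], 0],
  [[-0.142, 0.153, 0.14], [0.002, 0.03, 0.694], 0],
  [[-0.142, 0.153, 0.2], [0.002, 0.03, 0.694], 0],
])

```text
time_s: 14.52
ee_pos: [0.5812, 0.1617, 0.2348]
tcp_rot: [0.62, 0.785, 0.0, 0.001]
force: [-1.3, 0.0, -0.1]
opening: 0.498
finger_force: 0.0
```

Request:
send_rows([
  [[0, 0, 0], [0, 0, 0], 0],
  [[0, 0, 0], [0, 0, 0], 0],
])

```text
time_s: 14.78
ee_pos: [0.5815, 0.1618, 0.2376]
tcp_rot: [0.62, 0.784, 0.002, 0.001]
force: [0.1, 0.1, 0.1]
opening: 0.499
finger_force: 0.0
```

Run:
```python
from h import *
cmd([.581,.161,.166],handleR(0));print(sense()["joint_positions"])
```

```text
pos [0.5815 0.1618 0.2376] shift [-0.0028 -0.0038  0.2863] turn [ 0.0041 -0.0002  0.0066] rows 0.04370228054881822 1.1452922274923358
[-0.02945785  0.4733592  -0.43744848  1.88349998  0.26393525  0.83685924
 -0.36919663]
```

Request:
send_rows([
  [[-0.003, -0.003, 0.08], [0.004, 0, 0.006], 0],
  [[-0.003, -0.003, 0.17], [0.004, 0, 0.006], 0],
  [[-0.003, -0.003, 0.25], [0.004, 0, 0.006], 0],
  [[-0.003, -0.003, 0.285], [0.004, 0, 0.006], 0],
  [[-0.003, -0.003, 0.285], [0.004, 0, 0.006], 0],
])

```text
time_s: 15.4
ee_pos: [0.5813, 0.1607, 0.1658]
tcp_rot: [0.623, 0.782, -0.0, -0.0]
force: [-0.4, 0.4, 0.2]
opening: 0.497
finger_force: 0.0
```

Run:
```python
from h import *
print(sense()["force"],sense()["ee_pos"])
w=snapshot("wrist")[:,:,::-1];s=snapshot("side")[:,:,::-1][160:270,250:390]
cv2.imwrite("pics/c5.png",np.vstack([cv2.resize(w,(400,300)),cv2.resize(s,(400,300),interpolation=cv2.INTER_CUBIC)]))
```

```text
[-0.38103087  0.36196183  0.23096875] [0.58129638 0.16067913 0.16579767]
```

View pics/c5.png

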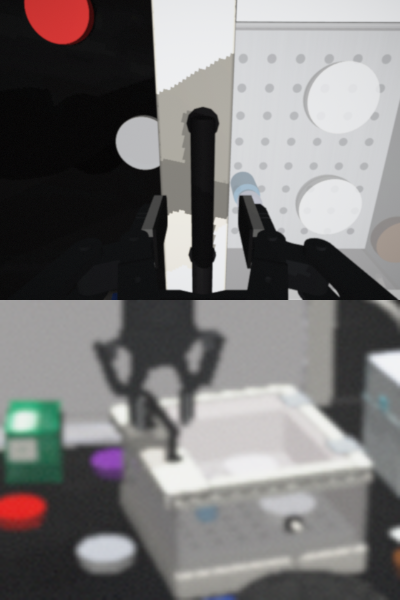

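Run:
```python
from h import *
B=np.array([.5807,.1606,.174])
for d in(-.05,0,.05): print(d,proj("wrist",B+d*EY)*.625,(proj("side",B+d*EY)-[250,160])*[400/140,300/110]+[0,300])
```

```text
-0.05 [200.12989389 294.68523816] [173.22516307 430.09164256]
0 [199.71336015 223.03210783] [159.80983269 412.67730341]
0.05 [199.19454405 133.78412158] [147.20813553 396.3191354 ]
```

The bar sits between the open fingers, with its projected centre at (200,223) in the wrist half. The dish is in place. Closing.

Request:
send_rows([
  [[0, 0, 0], [0, 0, 0], 1],
  [[0, 0, 0], [0, 0, 0], 1],
  [[0, 0, 0], [0, 0, 0], 1],
  [[0, 0, 0], [0, 0, 0], 1],
  [[0, 0, 0], [0, 0, 0], 1],
], squeeze=70)

```text
time_s: 16.12
ee_pos: [0.581, 0.1608, 0.1673]
tcp_rot: [0.624, 0.782, -0.0, 0.0]
force: [-3.0, -0.9, 5.3]
opening: 0.11
finger_force: 68.3
```

Request:
send_rows([
  [[0, 0, 0], [0, 0, 0], 1],
  [[0, 0, -0.004], [0, 0, 0], 1],
  [[0, 0, -0.004], [0, 0, 0], 1],
])

```text
time_s: 16.5
ee_pos: [0.581, 0.1608, 0.1674]
tcp_rot: [0.623, 0.782, -0.0, -0.0]
force: [-3.1, -0.4, 1.5]
opening: 0.114
finger_force: 68.7
```

Request:
send_rows([
  [[0, 0, -0.004], [0, 0, 0], 1],
  [[0, 0, -0.008], [0, 0, 0], 1],
  [[0, 0, -0.008], [0, 0, 0], 1],
  [[0, 0, -0.008], [0, 0, 0], 1],
])

```text
time_s: 17.0
ee_pos: [0.581, 0.1608, 0.168]
tcp_rot: [0.623, 0.782, -0.0, -0.001]
force: [1.0, 1.9, -15.6]
opening: 0.11
finger_force: 68.5
```

Request:
send_rows([
  [[0, 0, -0.004], [0, 0, 0], 1],
  [[0, 0, -0.004], [0, 0, 0], 1],
  [[0, 0, -0.004], [0, 0, 0], 1],
])

```text
time_s: 17.38
ee_pos: [0.5818, 0.161, 0.1712]
tcp_rot: [0.623, 0.782, 0.0, 0.0]
force: [-0.5, 1.3, -8.9]
opening: 0.113
finger_force: 68.9
```

Request:
send_rows([
  [[0, 0, -0.004], [0, 0, 0], 1],
  [[0, 0, -0.004], [0, 0, 0], 1],
  [[0, 0, -0.004], [0, 0, 0], 1],
])

```text
time_s: 17.75
ee_pos: [0.582, 0.161, 0.1723]
tcp_rot: [0.623, 0.782, 0.001, 0.001]
force: [-1.5, 0.2, -4.5]
opening: 0.113
finger_force: 69.3
```

The seal gave gently. Next I'll follow the hinge arc to 0.137 rad.

Run:
```python
from h import *
for a in(.08,.137):
    h=np.array([.194*(1-np.cos(a))+.035*np.sin(a), .194*np.sin(a)+.035*(np.cos(a)-1)])
    cmd(np.array([.581,.1608,.167])+h[0]*EX+h[1]*EZ,handleR(np.degrees(a)))
```

```text
pos [0.582  0.161  0.1723] shift [ 0.0001  0.0095 -0.0404] turn [ 0.0781 -0.     -0.0013] rows 0.43797147728552266 0.1661718415535291
pos [0.582  0.161  0.1723] shift [ 0.0001  0.0223 -0.0835] turn [ 1.325e-01 -1.000e-04 -1.300e-03] rows 0.7431665531200553 0.3457852543758438
```

Request:
send_rows([
  [[0, 0.002, -0.008], [0.015, 0, 0], 1],
  [[0, 0.004, -0.016], [0.03, 0, 0], 1],
  [[0, 0.006, -0.025], [0.047, 0, 0], 1],
  [[0, 0.008, -0.033], [0.063, 0, 0], 1],
  [[0, 0.01, -0.041], [0.078, 0, 0], 1],
])

```text
time_s: 18.38
ee_pos: [0.5841, 0.1615, 0.182]
tcp_rot: [0.623, 0.781, -0.032, -0.026]
force: [-2.7, 0.7, -2.7]
opening: 0.11
finger_force: 69.7
```

Request:
send_rows([
  [[0, 0.002, -0.008], [0.011, 0, 0], 1],
  [[0, 0.004, -0.017], [0.022, 0, 0], 1],
  [[0, 0.006, -0.026], [0.033, 0, 0], 1],
  [[0, 0.008, -0.034], [0.044, 0, 0], 1],
  [[0, 0.009, -0.043], [0.055, 0, 0], 1],
])

```text
time_s: 19.0
ee_pos: [0.5871, 0.1621, 0.1924]
tcp_rot: [0.622, 0.78, -0.054, -0.043]
force: [-3.1, -0.4, -1.6]
opening: 0.113
finger_force: 69.7
```

Request:
send_rows([
  [[0, 0, 0], [0, 0, 0], 1],
  [[0, 0, 0], [0, 0, 0], 1],
  [[0, 0, 0], [0, 0, 0], 1],
])

```text
time_s: 19.38
ee_pos: [0.5871, 0.1621, 0.1922]
tcp_rot: [0.622, 0.78, -0.054, -0.043]
force: [-3.8, -0.3, -1.8]
opening: 0.113
finger_force: 69.8
```

Run:
```python
from h import *
np.set_printoptions(precision=4,suppress=True)
a=.137;h=np.array([.194*(1-np.cos(a))+.035*np.sin(a), .194*np.sin(a)+.035*(np.cos(a)-1)])
cmd(np.array([.581,.1608,.167])+h[0]*EX+h[1]*EZ,handleR(np.degrees(a)))
for n in("scene","side","wrist"): cv2.imwrite(f"pics/{n}7.png",snapshot(n)[:,:,::-1])
# lid right-front lower corner predicted for shut / 30 mm open
F=np.array([.5805+.0,.0,0])
c=.586;ey=.026
P=lambda x,y,z:x*EX+y*EY+z*EZ
for z in(.128,.158): print(z,proj("scene",P(c-.008,ey-.12,z)),proj("side",P(c-.008,ey-.12,z)))
for n in("scene","side"):
    a=cv2.imread(f"pics/{n}0.png").max(2);b=cv2.imread(f"pics/{n}7.png").max(2)
    u=proj(n,P(c-.008,ey-.09,.128)).round().astype(int)
    print(n,u,"before",a[u[1]-25:u[1]+14,u[0]],"after",b[u[1]-25:u[1]+14,u[0]])
g=cv2.imread("pics/scene7.png"); s=cv2.imread("pics/side7.png")
cv2.imwrite("pics/c7.png",np.vstack([cv2.resize(g[170:310,210:380],(400,300),interpolation=cv2.INTER_CUBIC),cv2.resize(s[160:270,250:390],(400,300),interpolation=cv2.INTER_CUBIC)]))
```

```text
pos [0.5871 0.1621 0.1922] shift [ 0.0003  0.0011 -0.0039] turn [-0.0015 -0.0003 -0.0013] rows 0.011195962287293559 0.01618850893192542
0.128 [312.0387 244.8199] [309.8285 233.5346]
0.158 [312.1767 234.852 ] [309.5859 223.8563]
scene [302 241] before [209 218 228 228 227 223 227 228 228 228 226 197 175 169 169 169 169 169
 168 169 172 170 172 168 143 137 146 139 136 142 131 136 138 137 137 137
 138 138 137] after [209 219 227 209 226 231 237 239 244 244 244 245 247 224 177 152 168 172
 168 165 132 112  60  22  92 147  87  27  76 130 139 139 137 137 137 137
 138 137 139]
side [307 229] before [107 143 181 211 217 211 189 167 161 171 185 188 187 184 181 169 157 158
 161 160 161 159 156 152 146 137 125 118 118 118 120 123 119 117 114 115
 115 114 116] after [120 122 138 177 209 214 214 220 225 228 234 239 239 236 226 209 184 164
 152 147 142 137 128 115 101  91  85  89  99 109 113 112 115 115 116 117
 114 116 115]
```

Run:
```python
from h import *
np.set_printoptions(precision=4,suppress=True)
a=cv2.imread("pics/c5.png")[:300];b=cv2.resize(cv2.imread("pics/wrist7.png"),(400,300))
ga,gb=a.max(2),b.max(2)
for r in(40,60,90,125,150):
    for nm,g in(("before",ga),("after",gb)):
        x=np.where(g[r,100:300]>95)[0]+100; d=np.where(g[r,150:260]<60)[0]+150
        print(r,nm,"lid x",x[:1],"dark",d[:1],d[-1:],len(d))
for c in(198,202,206):
    for nm,g in(("before",ga),("after",gb)): print(c,nm,"knob top row",np.where(g[60:180,c]<60)[0][:1]+60)
p=camera_params("wrist")
# predicted knob top rel: sensitivity to 10 mm of slip
B=np.array([.5871,.1621,.1992])+.05*EY
print((proj("wrist",B)-proj("wrist",B-.01*EZ))*.625)
# side-view: lid right side lower edge vertical profiles along y side, front half
P=lambda x,y,z:x*EX+y*EY+z*EZ
for n in("scene","side"):
  A=cv2.imread(f"pics/{n}0.png").max(2).astype(int);C=cv2.imread(f"pics/{n}7.png").max(2).astype(int)
  for x in(.0,.05,.1):
    u=proj(n,P(.578+x,.026-.12,.128)).round().astype(int); print(n,x,u,A[u[1]-18:u[1]+10,u[0]],C[u[1]-18:u[1]+10,u[0]])
```

```text
40 before lid x [153] dark [150] [152] 3
40 after lid x [100] dark [150] [153] 4
60 before lid x [154] dark [150] [153] 4
60 after lid x [155] dark [150] [154] 5
90 before lid x [156] dark [150] [154] 5
90 after lid x [157] dark [150] [155] 6
125 before lid x [121] dark [187] [217] 31
125 after lid x [142] dark [188] [218] 31
150 before lid x [117] dark [191] [213] 23
150 after lid x [147] dark [191] [213] 23
198 before knob top row [109]
198 after knob top row [109]
202 before knob top row [108]
202 after knob top row [107]
206 before knob top row [108]
206 after knob top row [108]
[-2.7882  4.5495]
scene 0.0 [312 245] [242 241 242 244 213 171 167 170 169 170 169 171 170 173 157 126 117 120
 136 131 139 124 134 138 138 139 136 133] [244 244 244 245 249 202 136 139 140 116 119 118 127 101  44  19 120 246
 202 147 144 126 135 139 139 140 137 133]
scene 0.05 [322 236] [210 210 209 210 210 209 219 239 242 191 167 169 170 171 166 134 118 121
 124 122 118 124 124 129 129 130 131 113] [208 208 217 244 245 245 247 247 172 126 144 204 230 162  82  31  24 171
 236 195 135 133 129 129 130 130 
[... 306 characters left out ...]
 160 161 160 160 161 163 163 157 147 134 124
 122 119 118 113 112 114 116 116 115 116] [242 242 242 241 237 221 180 143 127 121 112  97  83  81  88  99 114 130
 136 127 119 114 113 114 116 118 118 116]
side 0.05 [327 231] [207 207 209 208 212 215 220 223 222 220 218 206 182 165 154 146 140 130
 128 137 141 141 136 135 136 138 136 139] [207 206 205 210 217 230 236 225 187 155 142 121 107 108 111  99  87 100
 133 153 157 152 142 137 137 139 139 138]
side 0.1 [344 228] [207 208 207 207 207 211 218 228 235 237 238 232 217 183 159 149 142 133
 127 132 143 154 175 193 198 199 192 177] [206 206 206 206 208 209 220 230 236 235 218 178 158 150 142 128 106 100
 133 160 163 168 183 196 202 198 193 179]
```

The lid looks the same in the wrist frame as when gripped, so there was no slip. The front edge is about 29 mm open. I'll make a 1 mm touch-up, then check the dish and bystanders.

Request:
send_rows([
  [[0, 0.001, -0.004], [0, 0, 0], 1],
  [[0, 0.001, -0.004], [0, 0, 0], 1],
  [[0, 0.001, -0.004], [0, 0, 0], 1],
  [[0, 0.001, -0.004], [0, 0, 0], 1],
])

```text
time_s: 20.02
ee_pos: [0.5873, 0.1622, 0.1932]
tcp_rot: [0.622, 0.78, -0.054, -0.043]
force: [-4.5, -0.2, -2.5]
opening: 0.113
finger_force: 69.8
```

Run:
```python
from h import *
np.set_printoptions(precision=4,suppress=True)
s=sense();print(s["ee_pos"],s["force"],s["finger_force"],np.abs(s["qvel"]).max())
im=cv2.cvtColor(snapshot("side"),cv2.COLOR_RGB2BGR);g=im.max(2);hsv=cv2.cvtColor(im,cv2.COLOR_BGR2HSV)
m=((g>105)&(hsv[...,1]<60)).astype(np.uint8)
k,l,st,c=cv2.connectedComponentsWithStats(m);i=l[252,287];D=onplane("side",c[i],.010);print("dish",st[i],D,D@EX,D@EY)
a=cv2.imread("pics/side0.png")
h0=cv2.cvtColor(a,cv2.COLOR_BGR2HSV)
for nm,lo,hi in(("red",(0,150,80),(6,255,255)),("green",(50,100,40),(85,255,255)),("purple",(130,80,60),(155,255,255))):
    print(nm,[np.mean(np.argwhere(cv2.inRange(h,lo,hi)[180:,:350]),axis=0) for h in(h0,hsv)])
d=cv2.absdiff(a,im).max(2)[320:]>40; print("changed px in lower part (bottle, pen, timer)",d.sum())
```

```text
[0.5873 0.1622 0.1932] [-4.5063 -0.2342 -2.5476] 69.76639151573181 0.0024116454620695875
dish [277 246  20  14 228] [0.5153 0.1499 0.01  ] 0.5358229274919764 0.030598247846949363
red [array([ 56.8726, 255.9528]), array([ 56.8531, 255.9289])]
green [array([ 32.8086, 263.2657]), array([ 32.8857, 263.3057])]
purple [array([118.1594, 248.5197]), array([117.8289, 248.6639])]
changed px in lower part (bottle, pen, timer) 0
```

The dish is in place, the bystanders haven't moved, and the lid is held steady.

```bash
python3 -c "from plant import *; print(hand_in())"
```

```text
the job is handed in; nothing more can be done
None
```

I handed the job in at about 20 s: the dish stands about 2 cm in front of the desiccator, centred on the handle, the gripper holds the lid about 3 cm open at the front edge (worked out from the arm's position, not measured in an image), and the bystanders I compared in the images had not moved.

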